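# Make up a gluing kit and a correcting kit

## Robot

A 6-joint arm with a two-finger parallel gripper is mounted at the origin on a cart in front of the work surface, level with it; the furniture and walls round the work are solid. World frame = base frame: x ahead of the robot, y to its left, z up, the work surface at z = 0. Lengths are in m, angles in rad, forces in N, time in s.
With the tool pointing down it reaches from about 0.35 to 0.975 m from the base axis. Payload 4.9 kg.
Tool frame: the origin (TCP) lies on the centre line of the jaws, within the pads' length; the fingertips stand manip.tip_reach ahead of it and the grasp point (between the pads) is the TCP (manip.tip_reach is the distance from the TCP to the fingertips, in m); z points along the fingers, y is the line along which they close (so a half turn about z gives the same grasp; the last joint's range is limited). The gripper opens to 85 mm and grips with 20 to 120 N. Pads are 22 mm wide; open, the fingers measure 114 mm over their backs; the gripper's body (76 mm by 85 mm) begins 54 mm behind the grasp point. The pads swing forward as they close: fully open they stand 13 mm farther back than shut.
Start: joints at [1.184, 0.053, 1.613, -0, 1.476, -0.119], TCP at [0.165, 0.603, 0.25] pointing down, gripper open.
Joint ranges: [-3.01, 3.01], [-1.01, 2.22], [0.06, 2.58], [-1.02, 4.17], [0.09, 2.62], [-3.14, 3.14]. Speed limits (rad/s): [2.57, 2.57, 3.14, 3.14, 3.14, 3.14].

## Interface

Orientations are given as a unit quaternion [w, x, y, z].
In Python, from plant import manip gives the robot as it stands. The module is installed in compiled form; this text tells all that it offers.
- The arm moves only by the tool move_arm, never from a script. Its argument "rows" is a list of rows, each a list of 7 numbers: the shift along the tool's x, y, z in cm, then the turn, a rotation vector about the tool's x, y, z in degrees, then the opening, from -1 (shut) to 1 (fully open). In form: [[tx, ty, tz, ax, ay, az, jaw], ...]. A call has 1 to 20 rows; each row shifts and turns the commanded pose from where the row before left it, along the tool's axes as they then stand; what a row does not reach is not made up. A row lasts 1/12 s, in which the tool goes at most 41.7 mm and 7.16 degrees, less where a joint would pass 70% of its speed; a pose out of reach is approached as far as the arm can. A call is refused whole if a number of a shift passes 4.17 or a number of a turn 7.16, either way. A call with a gripper value outside its range is refused whole. The fingers move at their own pace and stop on an object; the grip force is fixed at half the most. Time passes only in rows, so rows that do not move let the fingers close. It gives the time, the measured TCP pose, the force, the opening and the grip force at its end, in the units of the state.
- manip.state(): the state, without advancing time (a new reading comes with each control period).
- manip.grab_frame(name): name is "scene" or "top" or "wrist"; returns a dict with "img" (400x640x3 uint8, blue, green, red), "mtx" (3x3 intrinsics, pixels), "k1" (the pictures are not rectified: a ray, as slopes to the right and down, at radius r is drawn at 1 + k1 r^2 times it, then the intrinsics apply), "R" (3x3) and "t" (3): a world point X has camera coordinates R X + t. Camera axes: x right, y down, z forward; pixel columns grow to the right and rows downward; lengths in m; the calibration is good to about 2 mm. A picture is of the moment at which its call begins. There is no depth.
- manip.job_done(): hands the job in; it is judged then, once.
The state is a dict: "time": time; "joint_pos": joint angles; "joint_vel": joint speeds; "joint_efforts": joint torques, N m; "tool_pos": TCP position; "tool_rot": TCP orientation; "contact_force": force on the tool from outside, world axes, zero at the start; "ft_torque": the same for the moment, N m; "gripper_width": opening from 0.0 (shut) to 1.0 (fully open); "grasp_force": force on a finger pad.
Only numpy, scipy, OpenCV 4.12 (cv2) and the standard library are available. Lean on these libraries where they do the work, as an engineer would, in place of code of your own. Each camera call takes 0.05 s, during which the arm holds its last target. There are 200 camera calls.

## Task

Make up two desk kits from the loose stationery: the glue bottle, the small dark dropper bottle and the smaller binder clip go into the long tray with three compartments, and the eraser and the larger binder clip into the shorter tray with two. Give each thing a compartment of its own, resting on the tray's floor the same way up as it stands now, and leave the wooden stamp and the mug where they are.

Things in the scene. Friction and masses are not known exactly. Their poses are not given: they have to be found in the camera images.
- stamp: wooden hand stamp standing among the stock on its rectangular foot, 32 (own x) by 50 (own y), 66 tall with its round knob; not part of a kit, stays where it is. Origin: centre of its underside; z up.
- glue_bottle: white glue bottle with an orange nozzle, standing, 108 tall; body oval, 31 (own x) by 41 (own y) up to height 70, then a nozzle at most 23 across. Grip the body across its own x near its top, so that the gripper's body clears the nozzle. About 0.12 kg. Origin: centre of its underside; z up.
- small_clip: the smaller of two binder clips, black, standing with its wire arms up: 32 wide along own x; its solid part is 12 thick across own y and 18 high, to be gripped across own y; the thin wires above it (to height 31) bear nothing and the fingers pass them. 15 g. Origin: centre of its underside; z up.
- large_clip: the larger of two binder clips, blue, standing with its wire arms up: 41 wide along own x; its solid part is 16 thick across own y and 22 high, to be gripped across own y; the thin wires above it (to height 39) bear nothing and the fingers pass them. 20 g. Origin: centre of its underside; z up.
- eraser: white eraser in a blue card sleeve, lying flat: 23 (own x) by 52 (own y), 12 high; grip across own x. 30 g. Origin: centre of its underside; z up.
- long_tray: grey open tray fixed on a 18 thick plywood board (trays and stock all stand on such boards, whose tops lie 18 above the desk), 90 (own x) by 213 (own y), 12 high, 3 thick floor, walls and dividers: three equal compartments in a row along own y, centred at own y = -70, 0 and +70, each 84 (own x) by 67 (own y) inside and 9 deep. Origin: centre of its underside, on the board; z up.
- short_tray: grey open tray fixed on a 18 thick plywood board (trays and stock all stand on such boards, whose tops lie 18 above the desk), 90 (own x) by 171 (own y), 12 high, 3 thick floor, walls and divider: two equal compartments in a row along own y, centred at own y = -42 and +42, each 84 (own x) by 81 (own y) inside and 9 deep. Origin: centre of its underside, on the board; z up.
- dropper_bottle: small dark dropper bottle, standing, 92 tall; body 28 across (own x and y) up to height 52, to be gripped there across own x; the thin dropper above bears nothing. About 0.06 kg. Origin: centre of its underside; z up.
- mug: white spotted mug, 78 across without its handle, 114 with it, 93 tall, behind the right-hand tray; stays where it is. Origin: centre of its underside; z up.

How it is judged:
By the outcome, as a careful person would: the job done as asked, in the order asked, and still so for the second after the job is handed in, with the robot touching nothing.
It also fails if it takes over 120 s, if anything falls off the work surface, if the arm or the gripper's body presses on something with over 40 N, if the wrist force passes 120 N, or if a joint passes its speed limit or range.

## Working session

There is one attempt and no reset: what is moved stays moved. The work goes in short steps, Python scripts to look and compute and a tool call to move; the robot and the scene stay as the last step left them, time stands still between calls to the robot, and variables do not carry over. Pictures are saved under pics/ and viewed, at most 14 in all, crops included, and the job is handed in when it is done.

Besides the shell and the picture viewer there is one more tool, called by a JSON object that holds its "op" and its "data". move_arm: Moves the arm, as the interface text tells. Its arguments: {"type":"object","properties":{"rows":{"type":"array","items":{"type":"array","items":{"type":"number"}}}},"required":["rows"]}

```bash
mkdir -p pics; cat > h.py <<'E'
import numpy as np, cv2, pickle
from plant import manip
def grab(n,f):
    d=manip.grab_frame(n); cv2.imwrite(f'pics/{f}.png',d['img']); pickle.dump(d,open(f'pics/{f}.pkl','wb')); return d
def load(f): return pickle.load(open(f'pics/{f}.pkl','rb'))
def ray(d,u,v):
    K=d['mtx']; p=np.array([(u-K[0,2])/K[0,0],(v-K[1,2])/K[1,1]]); q=p.copy()
    for _ in range(20): q=p/(1+d['k1']*(q@q))
    R=np.array(d['R']);t=np.array(d['t'])
    return -R.T@t, R.T@np.array([q[0],q[1],1])
def onz(d,u,v,z):
    o,r=ray(d,u,v); return o+r*(z-o[2])/r[2]
def proj(d,X):
    c=np.array(d['R'])@np.array(X)+np.array(d['t']); q=c[:2]/c[2]; q=q*(1+d['k1']*(q@q))
    K=d['mtx']; return np.array([K[0,0]*q[0]+K[0,2],K[1,1]*q[1]+K[1,2]])
def tri(*obs):
    A=np.zeros((3,3));b=np.zeros(3)
    for d,u,v in obs:
        o,r=ray(d,u,v); r=r/np.linalg.norm(r); P=np.eye(3)-np.outer(r,r); A+=P;b+=P@o
    X=np.linalg.solve(A,b); return X
def crop(f,u0,v0,u1,v1,s,out):
    i=cv2.imread(f'pics/{f}.png')[v0:v1,u0:u1]; cv2.imwrite(f'pics/{out}.png',cv2.resize(i,None,fx=s,fy=s,interpolation=cv2.INTER_CUBIC))
E
python3 - <<'E'
from h import *
np.set_printoptions(precision=4,suppress=True)
for n in ['scene','top','wrist']:
    d=grab(n,n+'0'); print(n,-np.array(d['R']).T@d['t'],np.array(d['R'])[2],d['mtx'][0,0],d['k1'])
print(manip.state(),manip.tip_reach)
a=[cv2.imread(f'pics/{n}0.png') for n in ['scene','top','wrist']]
E
```

```text
scene [-0.1951 -0.8131  0.7084] [ 0.6037  0.6139 -0.5086] 507.86250858786843 -0.1615622741425668
top [ 0.4152 -0.0392  1.3791] [ 0.1145 -0.0175 -0.9933] 519.1655498302777 -0.13953111582999222
wrist [0.0932 0.6233 0.373 ] [ 0.2814 -0.0789 -0.9563] 284.753713460355 -0.04846891035472896
{'time': 0.15, 'joint_pos': array([ 1.184 ,  0.0532,  1.614 , -0.    ,  1.476 , -0.119 ]), 'joint_vel': array([-0.0009, -0.0019, -0.0042,  0.0016, -0.0012,  0.0001]), 'joint_efforts': array([  0.0006, -39.4237, -37.0724,  -0.0001,   0.0046,  -0.    ]), 'tool_pos': array([0.1652, 0.6023, 0.2493]), 'tool_rot': array([-0.0002,  0.1335,  0.991 , -0.0008]), 'contact_force': array([ 0.0339, -0.1695,  0.2288]), 'ft_torque': array([-0.0359,  0.0338, -0.0193]), 'grasp_force': 0.0, 'gripper_width': 0.9999191468466233} 0.019
```

View pics/top0.png

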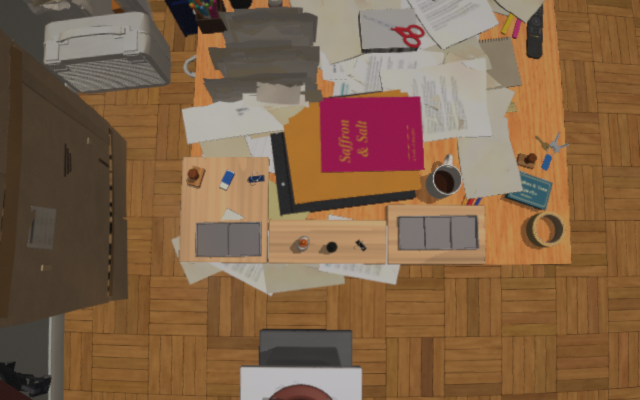

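View pics/scene0.png

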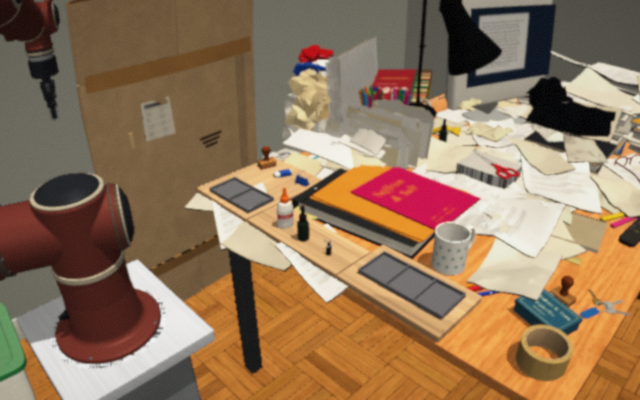

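Top view: short tray (228,239), long tray (437,232). Stamp (194,177), eraser (227,180), large clip (256,179), glue (301,243), dropper (331,247), small clip (361,244), mug (444,181). Scene view agrees. I'll enlarge both for coarse positions.

```bash
python3 - <<'E'
from h import *
crop('top0',175,150,495,270,2.5,'topc'); crop('scene0',195,135,495,345,2.6,'scenec')
E
```

```text
(no output)
```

View pics/topc.png

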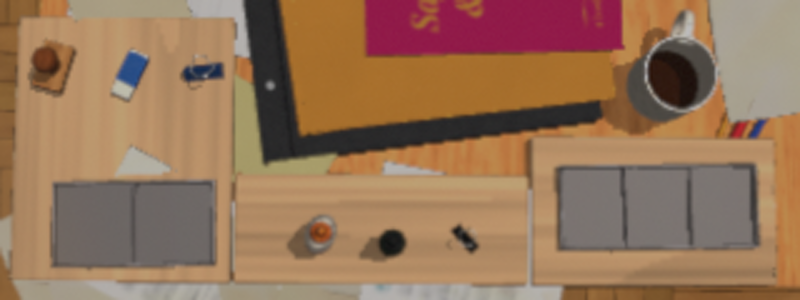

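View pics/scenec.png

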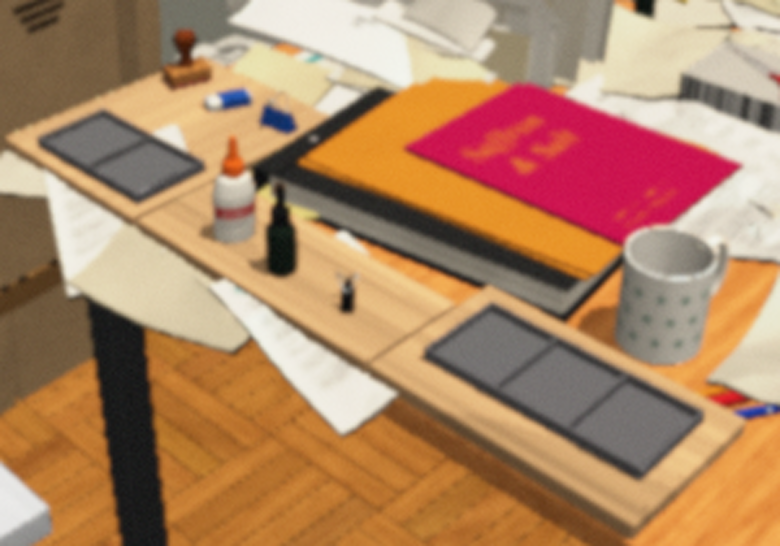

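Enlarged crops: tray corners and objects are clear, e.g. glue nozzle at crop (320,231), dropper (392,242), small clip (464,238), eraser from (140,55) to (119,94), large clip (204,72). I'll triangulate from both views.

```bash
python3 - <<'E'
from h import *
np.set_printoptions(precision=4,suppress=True)
T=load('top0');S=load('scene0')
t=lambda u,v:(T,175+u/2.5-.3,150+v/2.5-.3); s=lambda u,v:(S,195+u/2.6-.3,135+v/2.6-.3)
for n,a,b in [('s++',(54,182),(102,112)),('s+-',(214,181),(204,162)),('s--',(215,266),(138,199)),('s-+',(53,267),(39,143)),
 ('l++',(557,167),(491,306)),('l+-',(756,164),(702,413)),('l--',(759,247),(641,473)),('l-+',(559,250),(427,354)),
 ('eraser',(130,75),(228,99)),('lclip top',(204,72),(278,117)),('dropper top',(394,240),(280,188)),('glue tip',(320,229),(233,140)),('sclip',(464,238),(347,297))]:
    print(n,tri(t(*a),s(*b)))
for n,a,z in [('glue',(322,234),.1),('drop',(392,242),.07),('sclip',(464,238),.036),('eraser',(130,74),.03),('er_a',(140,53),.03),('er_b',(121,95),.03),('lc',(204,72),.04),('lcR',(223,72),.035),('lcL',(186,73),.035),('stamp',(52,70),.03),
 ('scA',(456,229),.036),('scB',(477,247),.036)]:
    print(n,onz(*t(*a),z))
for n,a,z in [('glue base',(235,236),.018),('drop base',(281,270),.018),('scl base',(347,309),.018)]: print(n,onz(*s(*a),z))
st=manip.state(); from scipy.spatial.transform import Rotation as Ro
w,x,y,zz=st['tool_rot']; R=Ro.from_quat([x,y,zz,w]).as_matrix(); print(R)
W=load('wrist0'); Rw=np.array(W['R']); cam=-Rw.T@W['t']; print('cam in tool',R.T@(cam-st['tool_pos']), (Rw@R))
E
```

```text
s++ [0.5242 0.278  0.0271]
s+- [0.5276 0.1082 0.0309]
s-- [0.4397 0.1057 0.0265]
s-+ [0.4367 0.2759 0.0241]
l++ [ 0.5467 -0.2521  0.025 ]
l+- [ 0.5501 -0.4645  0.0285]
l-- [ 0.4622 -0.4665  0.027 ]
l-+ [ 0.46   -0.2543  0.0229]
eraser [0.6393 0.1999 0.0282]
lclip top [0.6422 0.1208 0.0339]
dropper top [ 0.4647 -0.0773  0.1064]
glue tip [ 0.4741 -0.0052  0.1226]
sclip [ 0.4707 -0.1531  0.0242]
glue [ 0.4704 -0.0067  0.1   ]
drop [ 0.4642 -0.0765  0.07  ]
sclip [ 0.4701 -0.152   0.036 ]
eraser [0.6398 0.1998 0.03  ]
er_a [0.6624 0.1899 0.03  ]
er_b [0.6174 0.2087 0.03  ]
lc [0.6409 0.1203 0.04  ]
lcR [0.6419 0.1009 0.035 ]
lcL [0.6405 0.1398 0.035 ]
stamp [0.6436 0.2832 0.03  ]
scA [ 0.4794 -0.1437  0.036 ]
scB [ 0.4609 -0.1655  0.036 ]
glue base [ 0.472  -0.0027  0.018 ]
drop base [ 0.4644 -0.075   0.018 ]
scl base [ 0.4642 -0.1597  0.018 ]
[[-0.9644  0.2646 -0.0006]
 [ 0.2646  0.9644 -0.0016]
 [ 0.0002 -0.0017 -1.    ]]
cam in tool [ 0.075   0.0011 -0.1237] [[ 0.0003  1.      0.0001]
 [-0.9563  0.0004 -0.2924]
 [-0.2924 -0.      0.9563]]
```

{"op": "move_arm", "data": {"rows": [[0,0,0,0,0,-5.1,1],[0,0,0,0,0,-5.1,1],[0,0,0,0,0,-5.1,1],[-2.4,-2.9,0.2,0,0,0,1],[-2.4,-2.9,0.2,0,0,0,1],[-2.4,-2.9,0.2,0,0,0,1],[-2.4,-2.9,0.2,0,0,0,1],[-2.4,-2.9,0.2,0,0,0,1],[-2.4,-2.9,0.2,0,0,0,1],[-2.4,-2.9,0.2,0,0,0,1],[-2.4,-2.9,0.2,0,0,0,1],[-2.4,-2.9,0.2,0,0,0,1],[-2.4,-2.9,0.2,0,0,0,1],[-2.4,-2.9,0.2,0,0,0,1],[-2.4,-2.9,0.2,0,0,0,1],[-2.4,-2.9,0.2,0,0,0,1],[-2.4,-2.9,0.2,0,0,0,1],[0,0,0,0,0,0,1],[0,0,0,0,0,0,1]]}}

```text
time: 1.73
tool_pos: [0.5016, 0.1949, 0.2217]
tool_rot: [-0.001, 0.002, 1.0, -0.0]
contact_force: [0.4, 0.0, 0.4]
gripper_width: 1.002
grasp_force: 0.0
```

```bash
python3 - <<'E'
from h import *
s=manip.state(); print(s['time'],s['tool_pos'],s['tool_rot'])
grab('wrist','w1'); 
E
```

```text
1.7333 [0.50163224 0.19493907 0.22168756] [-6.89745373e-04  2.19742118e-03  9.99997347e-01 -2.79963954e-05]
```

{"op": "move_arm", "data": {"rows": [[0.4,-2.9,0,0,0,0,1],[0.4,-2.9,0,0,0,0,1],[0.4,-2.9,0,0,0,0,1],[0.4,-2.9,0,0,0,0,1],[0.4,-2.9,0,0,0,0,1],[0.4,-2.9,0,0,0,0,1],[0.4,-2.9,0,0,0,0,1],[0.4,-2.9,0,0,0,0,1],[0.4,-2.9,0,0,0,0,1],[0,0,0,0,0,0,1],[0,0,0,0,0,0,1]]}}

```text
time: 2.7
tool_pos: [0.4646, -0.0641, 0.2223]
tool_rot: [0.0, 0.001, 1.0, 0.0]
contact_force: [0.6, 0.9, -0.3]
gripper_width: 1.0
grasp_force: 0.0
```

```bash
python3 - <<'E'
from h import *
s=manip.state(); print(s['time'],s['tool_pos'],s['tool_rot'])
grab('wrist','w2'); crop('w1',60,0,600,400,1.48,'w1c'); crop('w2',60,0,600,400,1.48,'w2c')
E
```

```text
2.7 [ 0.46460129 -0.06412165  0.22232841] [1.13408092e-04 7.80034599e-04 9.99999643e-01 3.04076859e-04]
```

View pics/w1c.png

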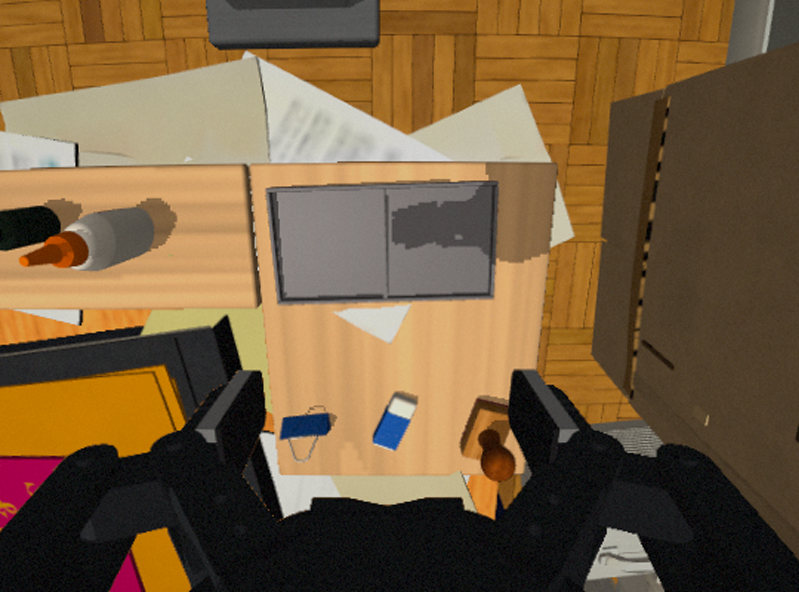

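View pics/w2c.png

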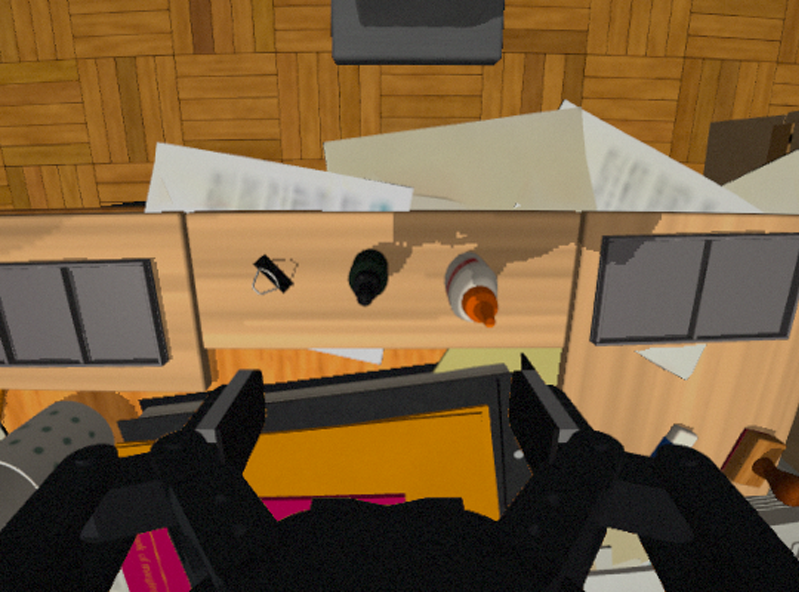

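w1c: short tray rim corners (269,187),(497,181),(494,297),(281,301); large clip (305,426), eraser (395,421), stamp knob (497,460). w2c: small clip (272,274), dropper (368,275), glue (470,283). I'll enlarge for yaws.

```bash
python3 - <<'E'
from h import *
a=cv2.imread('pics/w2.png')[155:235,220:410]; b=cv2.imread('pics/w1.png')[255:325,240:350]
A=cv2.resize(a,None,fx=4.2,fy=4.2,interpolation=cv2.INTER_CUBIC); B=cv2.resize(b,None,fx=3.6,fy=3.6,interpolation=cv2.INTER_CUBIC)
o=np.zeros((A.shape[0]+B.shape[0],A.shape[1],3),np.uint8);o[:A.shape[0]]=A;o[A.shape[0]:,:B.shape[1]]=B;print(A.shape,B.shape)
cv2.imwrite('pics/comp.png',o)
E
```

```text
(336, 798, 3) (252, 396, 3)
```

View pics/comp.png

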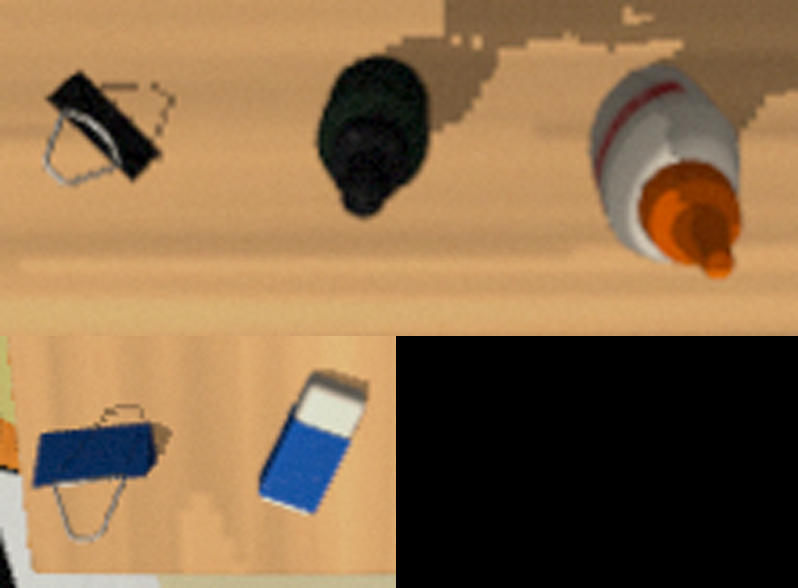

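```bash
python3 - <<'E'
from h import *
from scipy.optimize import minimize
np.set_printoptions(precision=4,suppress=True)
W1=load('w1');W2=load('w2');T=load('top0')
c1=lambda u,v:(W1,60+u/1.48-.2,v/1.48-.2); c2=lambda u,v:(W2,60+u/1.48-.2,v/1.48-.2)
A=lambda u,v:(W2,220+u/4.2-.4,155+v/4.2-.4); B=lambda u,v:(W1,240+u/3.6-.4,255+(v-336)/3.6-.4)
print('tip',tri(c1(22,262),A(722,270)))
t=lambda u,v:(T,175+u/2.5-.3,150+v/2.5-.3)
def quad(n,f,pts,z):
    P=np.array([onz(*f(*p),z)[:2] for p in pts]); print(n,P.mean(0)); 
    for i in range(4):
        e=P[(i+1)%4]-P[i]; print('   edge',np.linalg.norm(e),np.degrees(np.arctan2(e[1],e[0])))
quad('sclip',A,[(48,99),(80,71),(160,153),(133,182)],.036)
quad('lclip',B,[(41,433),(152,424),(154,475),(34,487)],.040)
quad('eraser',B,[(315,371),(367,382),(313,514),(260,494)],.030)
quad('short',c1,[(269,187),(497,181),(494,297),(281,301)],.030)
print('eraser tri',tri(B(313,443),t(130,75)),'lc tri',tri(B(95,455),t(204,72)))
for a,z in [((380,125),.07)]: print('drop',onz(*A(*a),z))
# silhouettes
im=W2['img'];hsv=cv2.cvtColor(im,cv2.COLOR_BGR2HSV)
def fit(box,mask,ign,a,b,h,x0):
    u0,v0,u1,v1=box
    def sil(p):
        th=np.linspace(0,2*np.pi,40); c,s=np.cos(p[2]),np.sin(p[2]); pts=[]
        for z in (.018,.018+h):
            for q in th:
                X=a*np.cos(q);Y=b*np.sin(q); pts.append(proj(W2,[p[0]+c*X-s*Y,p[1]+s*X+c*Y,z]))
        m=np.zeros((400*4,640*4),np.uint8); hull=cv2.convexHull(((np.array(pts)+.5)*4).astype(np.int32)); cv2.fillConvexPoly(m,hull,255)
        return cv2.resize(m,(640,400),interpolation=cv2.INTER_AREA)[v0:v1,u0:u1]/255.
    M=mask[v0:v1,u0:u1].astype(float); I=ign[v0:v1,u0:u1]
    f=lambda p:(np.abs(sil(p)-M)*(~I)).sum()
    best=[]
    for y in (np.radians([-60,-30,0,30,60,90]) if a!=b else [0]):
        r=minimize(f,[*x0,y],method='Nelder-Mead',options=dict(initial_simplex=np.array([[*x0,y],[x0[0]+.006,x0[1],y],[x0[0],x0[1]+.006,y],[*x0,y+.3]])))
        best.append((r.fun,r.x[:2],np.degrees(r.x[2])))
    for q in sorted(best,key=lambda q:q[0])[:3]: print(q)
H,S,V=[hsv[...,i].astype(int) for i in range(3)]
print('S wood',S[225,300],'glue',S[195,368],'orange',S[207,383],H[207,383],'shadow',hsv[165,360])
ign=(S>215)
ign=cv2.dilate(ign.astype(np.uint8),np.ones((3,3)))>0
mask=(S<70)|(((H<6)|(H>172))&(S<200))
print(mask[163:222,355:400].sum())
fit((352,160,402,222),mask,ign,.0155,.0205,.070,(.472,-.004))
dm=V<75
ig=np.zeros_like(ign); ig[155+140//4:,:]=True; ig[187:,:]=True
fit((285,160,330,188),dm,np.zeros_like(ign),.014,.014,.052,(.465,-.076))
E
```

```text
tip [ 0.4733 -0.0048  0.1267]
sclip [ 0.4667 -0.1487]
   edge 0.011907088428826288 129.2304391965286
   edge 0.029956860288946983 41.34309056539818
   edge 0.011337490316444276 -44.16729607931611
   edge 0.031288970339475294 -137.56492226656496
lclip [0.6341 0.1269]
   edge 0.03863617667789014 95.40041286268124
   edge 0.020468744627054284 -0.7957600111631112
   edge 0.04277406209109469 -83.17635485060062
   edge 0.022328775956887408 168.92121490074027
eraser [0.6355 0.2026]
   edge 0.018635120127224344 76.29672793913758
   edge 0.05764470917290753 -18.90570647437574
   edge 0.021090866429095315 -114.39018368991577
   edge 0.05399416697711198 158.508501155545
short [0.4815 0.195 ]
   edge 0.16624394190705477 91.22282109489848
   edge 0.08833498302612772 2.413514925666894
   edge 0.1676184186420211 -89.10748212297443
   edge 0.0873508464249198 -178.47288484949294
eraser tri [0.6402 0.2019 0.023 ] lc tri [0.6439 0.1228 0.0247]
drop [ 0.458  -0.0739  0.07  ]
S wood 127 glue 38 orange 255 13 shadow [ 15 124 166]
797
(np.float64(285.53725490196075), array([ 0.4746, -0.0007]), np.float64(74.61782414923594))
(np.float64(286.5960784313726), array([ 0.4746, -0.0007]), np.float64(75.80682307302851))
(np.float64(289.09019607843135), array([ 0.4746, -0.0012]), np.float64(-105.86736106961354))
(np.float64(16.03529411764706), array([ 0.4655, -0.0761]), np.float64(22.728968091228328))
```

```bash
cat > fit.py <<'E'
from h import *
from scipy.optimize import minimize
def fit(D,box,mask,ign,a,b,h,x0,yaws,z0=.018):
    u0,v0,u1,v1=box
    def sil(p):
        th=np.linspace(0,2*np.pi,40); c,s=np.cos(p[2]),np.sin(p[2]); pts=[]
        for z in (z0,z0+h):
            for q in th:
                X=a*np.cos(q);Y=b*np.sin(q); pts.append(proj(D,[p[0]+c*X-s*Y,p[1]+s*X+c*Y,z]))
        m=np.zeros((1600,2560),np.uint8); cv2.fillConvexPoly(m,cv2.convexHull(((np.array(pts)+.5)*4).astype(np.int32)),255)
        return cv2.resize(m,(640,400),interpolation=cv2.INTER_AREA)[v0:v1,u0:u1]/255.
    M=mask[v0:v1,u0:u1].astype(float); I=ign[v0:v1,u0:u1]
    f=lambda p:(np.abs(sil(p)-M)*(~I)).sum(); best=[]
    for y in np.radians(yaws):
        r=minimize(f,[*x0,y],method='Nelder-Mead',options=dict(initial_simplex=np.array([[*x0,y],[x0[0]+.006,x0[1],y],[x0[0],x0[1]+.006,y],[*x0,y+.3]])))
        best.append((r.fun,r.x[:2],np.degrees(r.x[2])))
    return sorted(best,key=lambda q:q[0])
E
python3 - <<'E'
from fit import *
W2=load('w2');hsv=cv2.cvtColor(W2['img'],cv2.COLOR_BGR2HSV).astype(int);H,S,V=[hsv[...,i] for i in range(3)]
ign=cv2.dilate((S>190).astype(np.uint8),np.ones((3,3)))>0
for th in (90,105):
    m=((S<th)|((H<7)|(H>170)))&(~ign)
    for q in fit(W2,(352,160,402,224),m,ign,.0155,.0205,.070,(.473,-.004),[-60,-30,0,30,60,90])[:3]: print(th,q)
for r in range(162,222,2): print(''.join('o' if ign[r,c] else '#' if m[r,c] else '.' for c in range(352,402)))
E
```

```text
90 (np.float64(284.09803921568624), array([ 0.46984155, -0.00443005]), np.float64(86.90401596569929))
90 (np.float64(288.78431372549016), array([ 0.46929717, -0.00481819]), np.float64(-89.20814975066007))
90 (np.float64(293.69019607843137), array([ 0.47358114, -0.00119774]), np.float64(75.93094229623931))
105 (np.float64(271.65882352941173), array([ 0.4696504 , -0.00466927]), np.float64(-99.20659904076018))
105 (np.float64(271.7294117647059), array([ 0.47086466, -0.00381254]), np.float64(78.03799290847013))
105 (np.float64(277.08235294117645), array([ 0.47110086, -0.00100319]), np.float64(14.547484822447538))
..................................................
..................................................
..................................................
..................................................
.......................####.......................
..................#############...................
...............###########oooo####................
.............###########oooooo#####...............
............###########.#############.............
...........#############
[... 346 characters left out ...]
############oooooooooooooo#####......
..........#############ooooooooooooooooooo##......
..........###########oooooooooooooooooooooo#......
...........#########oooooooooooooooooooooooo......
...........########oooooooooooooooooooooooooo.....
............#######oooooooooooooooooooooooooo.....
............########ooooooooooooooooooooooooo.....
.............#######ooooooooooooooooooooooooo.....
..............#######oooooooooooooooooooooooo.....
...............#######ooooooooooooooooooooooo.....
..................######ooooooooooooooooooo.......
......................####oooooooooooooooooo......
.............................ooooooooooooooo......
...................................oooooooo.......
```

```bash
python3 - <<'E'
from fit import *
W2=load('w2');hsv=cv2.cvtColor(W2['img'],cv2.COLOR_BGR2HSV).astype(int);H,S,V=[hsv[...,i] for i in range(3)]
ign=cv2.dilate((S>190).astype(np.uint8),np.ones((3,3)))>0
m=((S<105)|((H<7)|(H>170)))|ign
for vb in (192,198,204):
  for h in (.07,.055):
    for q in fit(W2,(352,160,402,vb),m,np.zeros_like(ign),.0155,.0205,h,(.473,-.004),[-60,-30,0,30,60,90])[:3]: print(vb,h,q)
E
```

```text
192 0.07 (np.float64(39.345098039215685), array([ 0.47391328, -0.00077478]), np.float64(77.94724570416899))
192 0.07 (np.float64(40.227450980392156), array([ 0.47383863, -0.0007059 ]), np.float64(75.98487860031693))
192 0.07 (np.float64(41.964705882352945), array([ 4.73923679e-01, -7.21108501e-05]), np.float64(83.40178057904951))
192 0.055 (np.float64(30.027450980392153), array([ 0.47388617, -0.00067734]), np.float64(-102.97436179218899))
192 0.055 (np.float64(30.6), array([ 0.47369941, -0.00067226]), np.float64(76.05708793247109))
192 0.055 (np.float64(31.027450980392157), array([ 0.47376265, -0.00071795]), np.float64(78.21945545567154))
198 0.07 (np.float64(77.32941176470588), array([ 0.47406616, -0.00050973]), np.float64(-102.40225227877795))
198 0.07 (np.float64(77.4), array([ 4.73908922e-01, -3.34166494e-04]), np.float64(81.48837340316612))
198 0.07 (np.float64(77.83529411764707), array([ 0.47397209, -0.00050536]), np.float64(78.2373325760567))
198 0.055 (np.float64(50.90588235294118), array([ 0.47382577, -0.00069739]), np.float64(79.09633589545115))
198 0.055 (np.float64(50.97647058823529), array([ 0.47377286, -0.00075427]), np.float64(-102.18347233293495))
198 0.055 (np.float64(51.72549019607843), array([ 0.47392637, -0.00073853]), np.float64(77.98212834121234))
204 0.07 (np.float64(117.14509803921568), array([ 0.47401237, -0.00079994]), np.float64(76.71729251114516))
204 0.07 (np.float64(117.6470588235294), array([ 0.47392682, -0.00077118]), np.float64(-103.30464844584148))
204 0.07 (np.float64(118.65882352941176), array([ 0.47381099, -0.00081963]), np.float64(74.63318361291171))
204 0.055 (np.float64(71.5921568627451), array([ 0.4737431 , -0.00090586]), np.float64(75.36711944786859))
204 0.055 (np.float64(71.70980392156864), array([ 0.47366602, -0.00110524]), np.float64(75.2808080986393))
204 0.055 (np.float64(72.01176470588236), array([ 0.47366458, -0.00116399]), np.float64(-103.79081955581508))
```

{"op": "move_arm", "data": {"rows": [[-0.3,2.0,0,0,0,0,0.2],[-0.3,2.0,0,0,0,0,0.2],[-0.25,2.1,0,0,0,0,0.2],[0,0,0,0,0,6.5,0.2],[0,0,0,0,0,6.5,0.2],[0,0,2,0,0,0,0.2],[0,0,2,0,0,0,0.2],[0,0,0,0,0,0,0.2],[0,0,0,0,0,0,0.2]]}}

```text
time: 3.5
tool_pos: [0.4724, -0.0018, 0.1812]
tool_rot: [-0.002, 0.112, 0.994, 0.0]
contact_force: [0.1, 0.3, -0.1]
gripper_width: 0.601
grasp_force: 0.0
```

```bash
python3 - <<'E'
from h import *
s=manip.state(); print(s['tool_pos'],s['tool_rot'],s['gripper_width'],manip.tip_reach)
d=grab('wrist','w3')
o=[s['tool_pos'].copy() for _ in range(2)]
print(proj(d,[.473,-.003,.126]))
E
```

```text
[ 0.47244132 -0.00182369  0.18117165] [-1.54882454e-03  1.12307685e-01  9.93672243e-01  2.41656451e-04] 0.6006904070046649 0.019
[317.92422891 229.81041798]
```

View pics/w3.png

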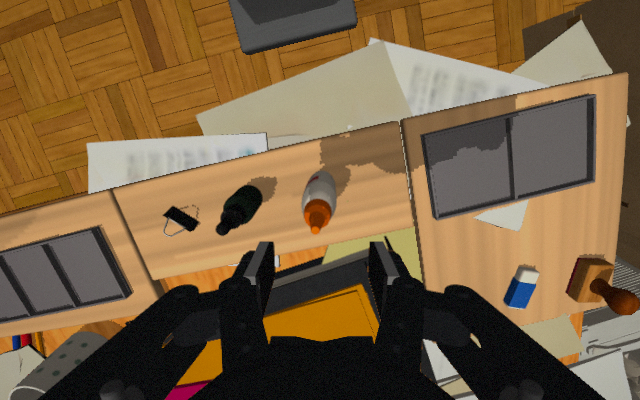

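The nozzle tip is at (316,232), close to the predicted (318,230), and lies between the jaws. Descend and grip.

{"op": "move_arm", "data": {"rows": [[0,0,2,0,0,0,0.2],[0,0,2,0,0,0,0.2],[0,0,2,0,0,0,0.2],[0,0,2,0,0,0,0.2],[0,0,1.4,0,0,0,0.2],[0,0,0.7,0,0,0,0.2],[0,0,0,0,0,0,0.2],[0,0,0,0,0,0,-1],[0,0,0,0,0,0,-1],[0,0,0,0,0,0,-1],[0,0,0,0,0,0,-1],[0,0,0,0,0,0,-1],[0,0,0,0,0,0,-1],[0,0,0,0,0,0,-1]]}}

```text
time: 4.72
tool_pos: [0.4749, -0.0037, 0.0834]
tool_rot: [0.002, 0.114, 0.994, 0.0]
contact_force: [-0.6, 1.0, 6.4]
gripper_width: 0.321
grasp_force: 59.3
```

{"op": "move_arm", "data": {"rows": [[0,0,-0.5,0,0,0,-1],[0,0,-1.0,0,0,0,-1],[0,0,-1.5,0,0,0,-1],[0,0,0,0,0,0,-1],[0,0,0,0,0,0,-1]]}}

```text
time: 5.13
tool_pos: [0.4742, -0.0037, 0.1125]
tool_rot: [0.001, 0.114, 0.994, -0.0]
contact_force: [-0.2, -0.5, -1.8]
gripper_width: 0.321
grasp_force: 59.3
```

```bash
python3 - <<'E'
from h import *
a=grab('wrist','w4'); b=grab('scene','s4')
s=manip.state(); print(s['contact_force'],s['tool_pos'])
A=cv2.resize(a['img'][100:400,200:440],None,fx=1.6,fy=1.6); 
u,v=proj(b,s['tool_pos']).astype(int); print(u,v)
B=cv2.resize(b['img'][v-60:v+60,u-50:u+50],(400,480),interpolation=cv2.INTER_CUBIC); cv2.imwrite('pics/c4.png',np.hstack([A,B])); 
E
```

```text
[-0.71063188 -0.54110854 -1.00451467] [ 0.47299752 -0.00347268  0.11082524]
283 192
```

View pics/c4.png

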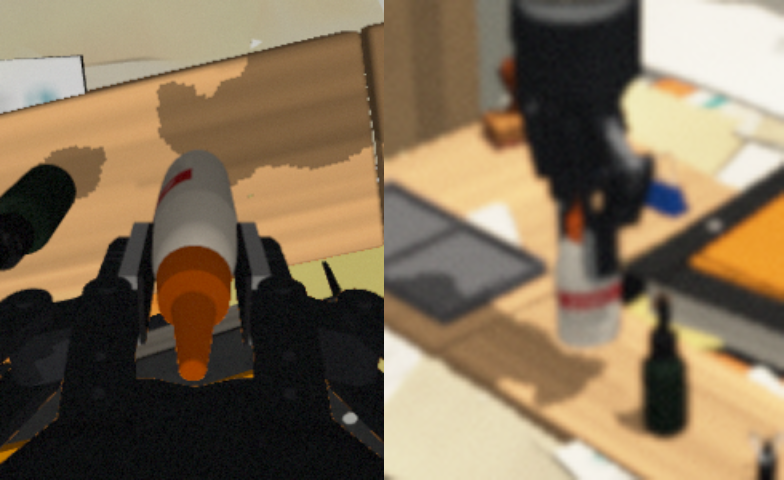

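Glue held upright between the pads, clear of the dropper. Lift, square up, and carry to the far compartment of the long tray.

{"op": "move_arm", "data": {"rows": [[0,0,-2.7,0,0,0,-1],[0,0,-2.7,0,0,-6.5,-1],[0,0,-2.7,0,0,-6.5,-1],[0,0,-2.7,0,0,0,-1],[-0.1,-1.5,0,0,0,0,-1],[-0.3,-3.5,0,0,0,0,-1],[-0.3,-3.5,0,0,0,0,-1],[-0.3,-3.5,0,0,0,0,-1],[-0.3,-3.5,0,0,0,0,-1],[-0.3,-3.5,0,0,0,0,-1],[-0.3,-3.5,0,0,0,0,-1],[-0.3,-3.5,0,0,0,0,-1],[-0.3,-3.5,0,0,0,0,-1],[-0.3,-3.5,0,0,0,0,-1],[-0.3,-3.5,0,0,0,0,-1],[0,-3.5,0,0,0,0,-1],[0,-2.3,0,0,0,0,-1],[0,0,0,0,0,0,-1],[0,0,0,0,0,0,-1]]}}

```text
time: 6.82
tool_pos: [0.5034, -0.4271, 0.2174]
tool_rot: [-0.001, 0.001, 1.0, 0.001]
contact_force: [0.4, -0.2, -1.3]
gripper_width: 0.323
grasp_force: 59.7
```

```bash
python3 - <<'E'
from h import *
s=manip.state(); print(s['time'],s['tool_pos'],s['tool_rot'],s['contact_force'])
grab('wrist','w5')
E
```

```text
6.8167 [ 0.50335134 -0.42714222  0.21742006] [-9.22326332e-04  1.32769451e-03  9.99997953e-01  1.21708639e-03] [ 0.41550537 -0.19438743 -1.26718148]
```

View pics/w5.png

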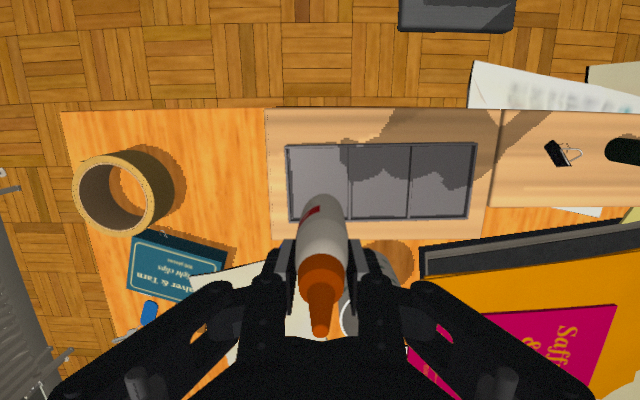

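Tray rim corners at (286,145),(476,142),(470,218),(289,220), dividers at ~(348,..),(409,..); mug is behind the gripper near (365,300).

```bash
python3 - <<'E'
from h import *
W=load('w5');W2=load('w2');T=load('top0')
P=np.array([onz(W,*p,.03) for p in [(286,145),(476,142),(470,218),(289,220)]]);print(P,P.mean(0))
print(tri((W,476,142),(W2,60+154/1.48-.2,260/1.48-.2)), tri((W,470,218),(W2,60+168/1.48,364/1.48)))
print('mug',onz(T,175+680/2.5,150+77/2.5,.093))
E
```

```text
[[ 0.46115563 -0.46337965  0.03      ]
 [ 0.45759932 -0.2557509   0.03      ]
 [ 0.54627512 -0.24936644  0.03      ]
 [ 0.54775449 -0.46311906  0.03      ]] [ 0.50319614 -0.35790401  0.03      ]
[ 0.45891978 -0.24965432  0.01896467] [ 0.54739722 -0.24766105  0.02698995]
mug [ 0.63137121 -0.36837099  0.093     ]
```

{"op": "move_arm", "data": {"rows": [[0,0,2.5,0,0,0,-1],[0,0,2.5,0,0,0,-1],[0,0,2.5,0,0,0,-1],[0,0,2.5,0,0,0,-1],[0,0,1.5,0,0,0,-1],[0,0,0.7,0,0,0,-1],[0,0,0.4,0,0,0,-1],[0,0,0.2,0,0,0,-1],[0,0,0,0,0,0,-1],[0,0,0,0,0,0,-1]]}}

```text
time: 7.7
tool_pos: [0.5049, -0.4273, 0.0931]
tool_rot: [0.001, 0.0, 1.0, -0.001]
contact_force: [0.1, 0.4, -1.3]
gripper_width: 0.314
grasp_force: 59.7
```

{"op": "move_arm", "data": {"rows": [[0,0,0.2,0,0,0,-1],[0,0,0.1,0,0,0,-1],[0,0,0,0,0,0,-1],[0,0,0,0,0,0,-1]]}}

```text
time: 8.03
tool_pos: [0.5041, -0.4266, 0.0885]
tool_rot: [0.0, 0.0, 1.0, -0.0]
contact_force: [-0.2, -0.1, -1.3]
gripper_width: 0.316
grasp_force: 59.7
```

{"op": "move_arm", "data": {"rows": [[0,0,0.1,0,0,0,-1],[0,0,0.1,0,0,0,-1],[0,0,0,0,0,0,-1]]}}

```text
time: 8.28
tool_pos: [0.5042, -0.4267, 0.0866]
tool_rot: [0.0, 0.0, 1.0, -0.0]
contact_force: [-0.2, 0.8, 0.2]
gripper_width: 0.316
grasp_force: 59.9
```

{"op": "move_arm", "data": {"rows": [[0,0,0,0,0,0,0.2],[0,0,0,0,0,0,0.2],[0,0,0,0,0,0,0.2],[0,0,0,0,0,0,0.2],[0,0,-1,0,0,0,0.2],[0,0,-2.5,0,0,0,0.2],[0,0,-3.0,0,0,0,0.2],[0,0,-3.0,0,0,0,0.2],[0,0,-2.0,0,0,0,0.2]]}}

```text
time: 9.03
tool_pos: [0.5049, -0.4274, 0.2059]
tool_rot: [0.002, 0.0, 1.0, -0.002]
contact_force: [0.7, -0.7, 0.5]
gripper_width: 0.601
grasp_force: 0.0
```

{"op": "move_arm", "data": {"rows": [[0.4,3.5,0,0,0,0,0.2],[0.4,3.5,0,0,0,0,0.2],[0.4,3.5,0,0,0,0,0.2],[0.4,3.5,0,0,0,0,0.2],[0.4,3.5,0,0,0,0,0.2],[0.4,3.5,0,0,0,0,0.2],[0.4,3.5,0,0,0,0,0.2],[0.4,3.5,0,0,0,0,0.2],[0.4,3.5,0,0,0,0,0.2],[0.3,3.5,0,0,0,0,0.2],[0,0,0,0,0,0,0.2],[0,0,0,0,0,0,0.2]]}}

```text
time: 10.03
tool_pos: [0.4654, -0.0753, 0.2022]
tool_rot: [0.001, -0.001, 1.0, -0.0]
contact_force: [1.6, -0.1, 0.6]
gripper_width: 0.602
grasp_force: 0.0
```

```bash
python3 - <<'E'
from fit import *
s=manip.state(); print(s['time'],s['tool_pos'],s['tool_rot'],s['contact_force'])
W=grab('wrist','w6'); V=W['img'].max(2); b=proj(W,[.465,-.076,.04]);print(b)
u,v=b.astype(int); box=(u-28,v-35,u+28,v+12)
for p in fit(W,box,V<75,np.zeros(V.shape,bool),.014,.014,.052,(.465,-.076),[0]): print(p)
# small clip: black blob
E
```

```text
10.0333 [ 0.46542578 -0.07528396  0.20223563] [ 7.66376410e-04 -1.26753241e-03  9.99998813e-01 -4.24797844e-04] [ 1.62961422 -0.08455038  0.6363542 ]
[319.39994939 187.59031938]
(np.float64(38.28235294117648), array([ 0.46541246, -0.07589803]), np.float64(1.7914348735569094))
```

{"op": "move_arm", "data": {"rows": [[0,0,2.5,0,0,0,0.2],[0,0,3,0,0,0,0.2],[0,0,3,0,0,0,0.2],[0,0,3,0,0,0,0.2],[0,0,1.5,0,0,0,0.2],[0,0,0.9,0,0,0,0.2],[0,0,0,0,0,0,0.2],[0,0,0,0,0,0,-1],[0,0,0,0,0,0,-1],[0,0,0,0,0,0,-1],[0,0,0,0,0,0,-1],[0,0,0,0,0,0,-1],[0,0,0,0,0,0,-1]]}}

```text
time: 11.17
tool_pos: [0.4663, -0.0769, 0.0636]
tool_rot: [0.001, 0.0, 1.0, -0.001]
contact_force: [-0.2, -0.7, 4.2]
gripper_width: 0.418
grasp_force: 60.2
```

{"op": "move_arm", "data": {"rows": [[0,0,-0.5,0,0,0,-1],[0,0,-1.5,0,0,0,-1],[0,0,-3,0,0,0,-1],[0,0,-3,0,0,0,-1],[0,0,-3,0,0,0,-1],[0,0,-3,0,0,0,-1],[-0.3,-2,0,0,0,0,-1],[-0.4,-2.7,0,0,0,0,-1],[-0.4,-2.7,0,0,0,0,-1],[-0.4,-2.7,0,0,0,0,-1],[-0.4,-2.7,0,0,0,0,-1],[-0.4,-2.7,0,0,0,0,-1],[-0.4,-2.7,0,0,0,0,-1],[-0.4,-2.7,0,0,0,0,-1],[-0.4,-2.7,0,0,0,0,-1],[-0.4,-2.7,0,0,0,0,-1],[0,-2.0,0,0,0,0,-1],[0,0,0,0,0,0,-1],[0,0,0,0,0,0,-1]]}}

```text
time: 12.75
tool_pos: [0.5038, -0.3599, 0.2019]
tool_rot: [-0.0, 0.001, 1.0, 0.001]
contact_force: [0.2, -0.4, -1.3]
gripper_width: 0.421
grasp_force: 60.0
```

{"op": "move_arm", "data": {"rows": [[0,0,2.5,0,0,0,-1],[0,0,3,0,0,0,-1],[0,0,3,0,0,0,-1],[0,0,2.5,0,0,0,-1],[0,0,1.2,0,0,0,-1],[0,0,0.6,0,0,0,-1],[0,0,0.2,0,0,0,-1],[0,0,0.1,0,0,0,-1],[0,0,0,0,0,0,-1],[0,0,0,0,0,0,-1]]}}

```text
time: 13.58
tool_pos: [0.5052, -0.3603, 0.0734]
tool_rot: [0.001, 0.0, 1.0, -0.001]
contact_force: [0.1, 0.0, -0.6]
gripper_width: 0.419
grasp_force: 60.0
```

{"op": "move_arm", "data": {"rows": [[0,0,0.1,0,0,0,-1],[0,0,0.1,0,0,0,-1],[0,0,0,0,0,0,-1],[0,0,0,0,0,0,-1]]}}

```text
time: 13.92
tool_pos: [0.5041, -0.3596, 0.0694]
tool_rot: [0.0, 0.0, 1.0, -0.0]
contact_force: [-0.3, 0.2, -0.1]
gripper_width: 0.421
grasp_force: 60.0
```

{"op": "move_arm", "data": {"rows": [[0,0,0.1,0,0,0,-1],[0,0,0.1,0,0,0,-1],[0,0,0,0,0,0,-1],[0,0,0,0,0,0,-1]]}}

```text
time: 14.25
tool_pos: [0.504, -0.3595, 0.0671]
tool_rot: [-0.0, 0.0, 1.0, 0.0]
contact_force: [-0.3, -0.4, 0.2]
gripper_width: 0.42
grasp_force: 60.0
```

{"op": "move_arm", "data": {"rows": [[0,0,0.1,0,0,0,-1],[0,0,0,0,0,0,-1],[0,0,0,0,0,0,-1]]}}

```text
time: 14.5
tool_pos: [0.5043, -0.3597, 0.0666]
tool_rot: [0.0, 0.0, 1.0, -0.0]
contact_force: [-1.3, 0.5, 1.0]
gripper_width: 0.423
grasp_force: 60.2
```

{"op": "move_arm", "data": {"rows": [[0,0,0,0,0,0,0.2],[0,0,0,0,0,0,0.2],[0,0,0,0,0,0,0.2],[0,0,-0.6,0,0,0,0.2],[0,0,-2,0,0,0,0.2],[0,0,-3,0,0,0,0.2],[0,0,-3,0,0,0,0.2],[0,0,-3,0,0,0,0.2],[0.6,3.5,0,0,0,0,0.2],[0.6,3.5,0,0,0,0,0.2],[0.6,3.5,0,0,0,0,0.2],[0.6,3.5,0,0,0,0,0.2],[0.6,3.5,0,0,0,0,0.2],[0.6,3.5,0,0,0,0,0.2],[0,0,0,0,0,0,0.2],[0,0,0,0,0,0,0.2]]}}

```text
time: 15.83
tool_pos: [0.4682, -0.1482, 0.1828]
tool_rot: [0.001, -0.001, 1.0, -0.0]
contact_force: [0.1, -0.6, 0.3]
gripper_width: 0.6
grasp_force: 0.0
```

```bash
python3 - <<'E'
from h import *
s=manip.state(); print(s['time'],s['tool_pos'],s['tool_rot'],s['contact_force'])
W=grab('wrist','w7'); u,v=proj(W,[.468,-.15,.03]).astype(int); print(u,v)
A=cv2.resize(W['img'][v-25:v+25,u-30:u+30],None,fx=8,fy=8,interpolation=cv2.INTER_CUBIC)
T=grab('top','t7'); B=cv2.resize(T['img'][205:265,385:445],(300,300),interpolation=cv2.INTER_CUBIC)
o=np.zeros((400,800,3),np.uint8);o[:,:480]=A;o[:300,490:790]=B;cv2.imwrite('pics/c7.png',o)
E
```

```text
15.8333 [ 0.4682203  -0.14821209  0.18281156] [ 5.15966237e-04 -1.02447931e-03  9.99999268e-01 -3.85165470e-04] [ 0.0751613  -0.58500981  0.2728078 ]
318 190
```

View pics/c7.png

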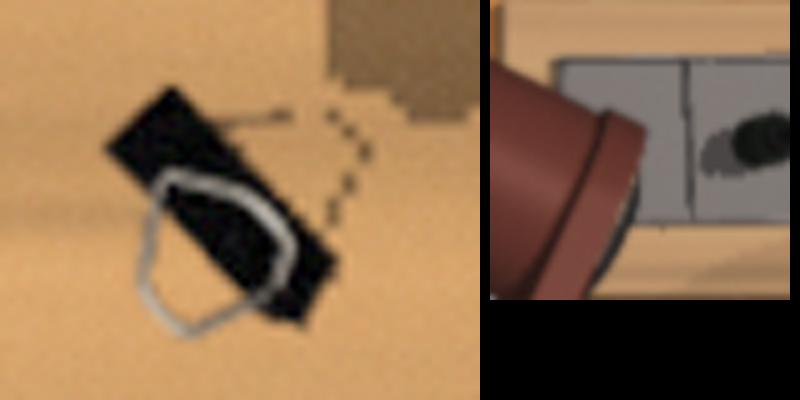

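Dropper stands in the middle compartment. Small clip corners in the crop: (105,146),(172,87),(337,263),(300,325).

```bash
python3 - <<'E'
from h import *
W=load('w7');W2=load('w2')
f=lambda u,v:(318-30+u/8-.44,190-25+v/8-.44)
pts=[(105,146),(172,87),(337,263),(300,325)]
for z in (.018,.036):
    P=np.array([onz(W,*f(*p),z)[:2] for p in pts]);print(z,P.mean(0),[(round(np.linalg.norm(P[(i+1)%4]-P[i])*1e3,1),round(np.degrees(np.arctan2(*(P[(i+1)%4]-P[i])[::-1])),1)) for i in range(4)])
A=lambda u,v:(220+u/4.2-.4,155+v/4.2-.4)
for p,q in zip(pts,[(48,99),(80,71),(160,153),(133,182)]): print(tri((W,*f(*p)),(W2,*A(*q))))
E
```

```text
0.018 [ 0.47134131 -0.15223279] [(np.float64(11.8), np.float64(131.7)), (np.float64(32.0), np.float64(42.4)), (np.float64(9.9), np.float64(-29.3)), (np.float64(35.3), np.float64(-133.7))]
0.036 [ 0.46647835 -0.15191733] [(np.float64(11.1), np.float64(131.7)), (np.float64(30.0), np.float64(42.4)), (np.float64(9.3), np.float64(-29.3)), (np.float64(33.1), np.float64(-133.7))]
[ 0.46225747 -0.16811284  0.02194208]
[ 0.45523207 -0.15959252  0.01817203]
[ 0.47828268 -0.13811894  0.02049457]
[ 0.48284745 -0.14311631  0.03324968]
```

{"op": "move_arm", "data": {"rows": [[-0.15,-0.4,0,0,0,0,0],[0,0,0,0,0,-7.15,0],[0,0,0,0,0,-7.15,0],[0,0,2,0,0,-7.15,0],[0,0,2,0,0,-7.15,0],[0,0,2,0,0,-7.15,0],[0,0,2,0,0,-7.15,0],[0,0,2,0,0,0,0],[0,0,2,0,0,0,0],[0,0,0,0,0,0,0],[0,0,0,0,0,0,0]]}}

```text
time: 16.85
tool_pos: [0.4691, -0.1542, 0.0613]
tool_rot: [-0.001, -0.365, 0.931, 0.001]
contact_force: [0.4, 1.4, -0.6]
gripper_width: 0.502
grasp_force: 0.0
```

```bash
python3 - <<'E'
from h import *
s=manip.state(); print(s['time'],s['tool_pos'],s['tool_rot'],s['contact_force'],s['gripper_width'])
W=grab('wrist','w8'); print(proj(W,[.4697,-.1523,.03]),proj(W,s['tool_pos']-[0,0,.03]))
cv2.imwrite('pics/c8.png',cv2.resize(W['img'][120:400,180:460],None,fx=2,fy=2,interpolation=cv2.INTER_CUBIC))
E
```

```text
16.85 [ 0.46907936 -0.15421727  0.06127457] [-0.0010577  -0.36460986  0.93115914  0.0010874 ] [ 0.4454791   1.39628072 -0.56949594] 0.5015645297544719
[321.22800743 245.13000145] [319.57578339 243.39258729]
```

View pics/c8.png

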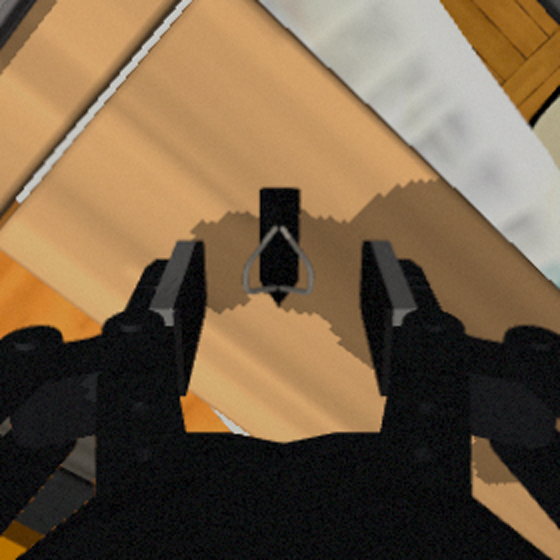

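Clip is centred between the pads (crop 280 vs 283) and aligned. Descend and grip.

{"op": "move_arm", "data": {"rows": [[0,0,1,0,0,0,0],[0,0,0.5,0,0,0,0],[0,0,0.3,0,0,0,0],[0,0,0,0,0,0,0],[0,0,0,0,0,0,0]]}}

```text
time: 17.32
tool_pos: [0.4698, -0.1535, 0.0443]
tool_rot: [-0.0, -0.365, 0.931, 0.0]
contact_force: [0.3, -0.6, -0.1]
gripper_width: 0.498
grasp_force: 0.0
```

{"op": "move_arm", "data": {"rows": [[0,0,0,0,0,0,-1],[0,0,0,0,0,0,-1],[0,0,0,0,0,0,-1],[0,0,0,0,0,0,-1],[0,0,0,0,0,0,-1],[0,0,0,0,0,0,-1],[0,0,0,0,0,0,-1]]}}

```text
time: 17.9
tool_pos: [0.4701, -0.1536, 0.0447]
tool_rot: [0.0, -0.365, 0.931, -0.0]
contact_force: [0.6, -0.1, 2.1]
gripper_width: 0.056
grasp_force: 55.5
```

{"op": "move_arm", "data": {"rows": [[0,0,0,0,0,0,-0.4],[0,0,0,0,0,0,-0.4],[0,0,0,0,0,0,-0.4],[0,0,0.35,0,0,0,-0.4],[0,0,0,0,0,0,-0.4],[0,0,0,0,0,0,-1],[0,0,0,0,0,0,-1],[0,0,0,0,0,0,-1],[0,0,0,0,0,0,-1],[0,0,0,0,0,0,-1],[0,0,0,0,0,0,-1]]}}

```text
time: 18.82
tool_pos: [0.4698, -0.1535, 0.0408]
tool_rot: [0.0, -0.365, 0.931, -0.0]
contact_force: [0.5, -0.3, -0.9]
gripper_width: 0.096
grasp_force: 54.8
```

{"op": "move_arm", "data": {"rows": [[0,0,-0.5,0,0,0,-1],[0,0,-1.5,0,0,0,-1],[0,0,-2.5,0,0,0,-1],[0,0,-2.5,0,0,0,-1],[0,0,-2,0,0,7.15,-1],[0,0,0,0,0,7.15,-1],[0,0,0,0,0,7.15,-1],[0,0,0,0,0,7.15,-1],[0,0,0,0,0,7.15,-1],[0,0,0,0,0,7.15,-1],[-0.7,-2.7,0,0,0,0,-1],[-0.7,-2.7,0,0,0,0,-1],[-0.7,-2.7,0,0,0,0,-1],[-0.7,-2.7,0,0,0,0,-1],[-0.6,-2.7,0,0,0,0,-1],[0,0,0,0,0,0,-1],[0,0,0,0,0,0,-1]]}}

```text
time: 20.23
tool_pos: [0.5038, -0.2896, 0.1311]
tool_rot: [0.0, 0.001, 1.0, 0.0]
contact_force: [0.7, -0.4, 0.2]
gripper_width: 0.096
grasp_force: 54.9
```

```bash
python3 - <<'E'
from h import *
s=manip.state(); print(s['time'],s['tool_pos'],s['tool_rot'],s['contact_force'],s['gripper_width'],s['grasp_force'])
W=grab('wrist','w9'); print(proj(W,s['tool_pos']+[0,0,.0]))
W8=load('w8')
# pads/clip below the TCP
g=W['img'].max(2); u,v=proj(W,s['tool_pos']-[0,0,.01]).astype(int)
for r in range(v-45,v+45,3): print(r,''.join('#' if g[r,c]<60 else '.' if g[r,c]>140 else '-' for c in range(u-45,u+45,2)))
E
```

```text
20.2333 [ 0.5037629  -0.28959515  0.13114502] [7.98096174e-05 1.30260606e-03 9.99999145e-01 7.99470287e-05] [ 0.69431376 -0.44279184  0.17620888] 0.09597785247659933 54.89241278730333
[318.75906973 271.34010888]
216 -------.-.-----------------------------------
219 -.-.-----------------------------------------
222 .--------------------------------------------
225 --------------------#########----------------
228 -------------------###########---------------
231 -------------------###########---------------
234 -------------------###########---------------
237 -------------------###########---------------
240 -------------------###########---------------
243 -------------------###########---------------
246 -------------------###########---------------
249 ------########-----###--#--###-----#########-
252 ####--########-----##--###--###-----######---
255 -.-.--.######------#--#####--##-----######...
258 .......######-----##-#######-##-----######...
261 ......-######-----#############-----######-..
264 ......#######-----#############-----#######..
267 ......#######-----#############------######-.
270 .....#######------#############------#######.
273 .....#########----#############----#########.
276 ...#############--#############--############
279 ..###############-#############-#############
282 .-###################---#---#################
285 ############################-################
288 #############################################
291 #########################----################
294 ####################.###-----################
297 ####################.###-----################
300 ####################..##-----################
303 ####################..##-----################
```

{"op": "move_arm", "data": {"rows": [[0,0,2,0,0,0,-1],[0,0,2.5,0,0,0,-1],[0,0,2,0,0,0,-1],[0,0,1,0,0,0,-1],[0,0,0.5,0,0,0,-1],[0,0,0.2,0,0,0,-1],[0,0,0.1,0,0,0,-1],[0,0,0,0,0,0,-1],[0,0,0,0,0,0,-1]]}}

```text
time: 21.03
tool_pos: [0.5045, -0.289, 0.0492]
tool_rot: [0.001, 0.0, 1.0, -0.001]
contact_force: [0.2, -0.6, 0.1]
gripper_width: 0.092
grasp_force: 54.9
```

{"op": "move_arm", "data": {"rows": [[0,0,0.1,0,0,0,-1],[0,0,0.1,0,0,0,-1],[0,0,0,0,0,0,-1],[0,0,0,0,0,0,-1]]}}

```text
time: 21.37
tool_pos: [0.5037, -0.2886, 0.0459]
tool_rot: [0.0, 0.0, 1.0, 0.0]
contact_force: [0.2, -0.3, -0.6]
gripper_width: 0.097
grasp_force: 54.9
```

{"op": "move_arm", "data": {"rows": [[0,0,0.1,0,0,0,-1],[0,0,0.05,0,0,0,-1],[0,0,0,0,0,0,-1],[0,0,0,0,0,0,-1]]}}

```text
time: 21.7
tool_pos: [0.5036, -0.2885, 0.0442]
tool_rot: [-0.0, 0.0, 1.0, 0.0]
contact_force: [-0.9, 0.0, -0.1]
gripper_width: 0.093
grasp_force: 54.9
```

{"op": "move_arm", "data": {"rows": [[0,0,0.05,0,0,0,-1],[0,0,0,0,0,0,-0.4],[0,0,0,0,0,0,-0.4],[0,0,0,0,0,0,-0.4],[0,0,-0.6,0,0,0,-0.4],[0,0,-2,0,0,0,-0.4],[0,0,-3,0,0,0,-0.4],[0,0,-3.5,0,0,0,-0.4],[0,0,-3.5,0,0,0,-0.4],[0,0,-3,0,0,0,0]]}}

```text
time: 22.53
tool_pos: [0.504, -0.2887, 0.203]
tool_rot: [0.001, 0.0, 1.0, -0.001]
contact_force: [-0.0, -0.1, -0.1]
gripper_width: 0.43
grasp_force: 0.0
```

{"op": "move_arm", "data": {"rows": [[-0.9,3.5,0,0,0,0,0],[-0.9,3.5,0,0,0,0,0],[-0.9,3.5,0,0,0,0,0],[-0.9,3.5,0,0,0,0,0],[-0.9,3.5,0,0,0,0,0],[-0.9,3.5,0,0,0,0,0],[-0.9,3.5,0,0,0,0,0],[-0.9,3.5,0,0,0,0,0],[-0.9,3.5,0,0,0,0,0],[-0.9,3.5,0,0,0,0,0],[-0.9,3.5,0,0,0,0,0],[-0.9,3.5,0,0,0,0,0],[-0.9,3.5,0,0,0,0,0],[0,0,0,0,0,0,0],[0,0,0,0,0,0,0]]}}

```text
time: 23.78
tool_pos: [0.6211, 0.1682, 0.2001]
tool_rot: [0.0, -0.001, 1.0, -0.0]
contact_force: [-0.9, -1.4, 1.4]
gripper_width: 0.503
grasp_force: 0.0
```

```bash
python3 - <<'E'
from h import *
s=manip.state(); print(s['time'],s['tool_pos'],s['tool_rot'],s['contact_force'],s['gripper_width'])
W=grab('wrist','w10'); T=grab('top','t10')
a,b=proj(W,[.638,.2,.03]),proj(W,[.638,.123,.03]); print(a,b)
A=cv2.resize(W['img'][140:240,215:405],None,fx=4.2,fy=4.2,interpolation=cv2.INTER_CUBIC)
B=cv2.resize(T['img'][205:265,385:495],None,fx=3,fy=3,interpolation=cv2.INTER_CUBIC)
o=np.zeros((600,798,3),np.uint8);o[:420]=A;o[420:600,:330]=B;cv2.imwrite('pics/c10.png',o)
E
```

```text
23.7833 [0.62106493 0.16818096 0.20011368] [ 8.30068272e-05 -1.16818552e-03  9.99999309e-01 -1.02260014e-04] [-0.89189412 -1.38991927  1.44734128] 0.5027911598413795
[349.40358367 201.57607704] [278.24245793 201.39228793]
```

View pics/c10.png

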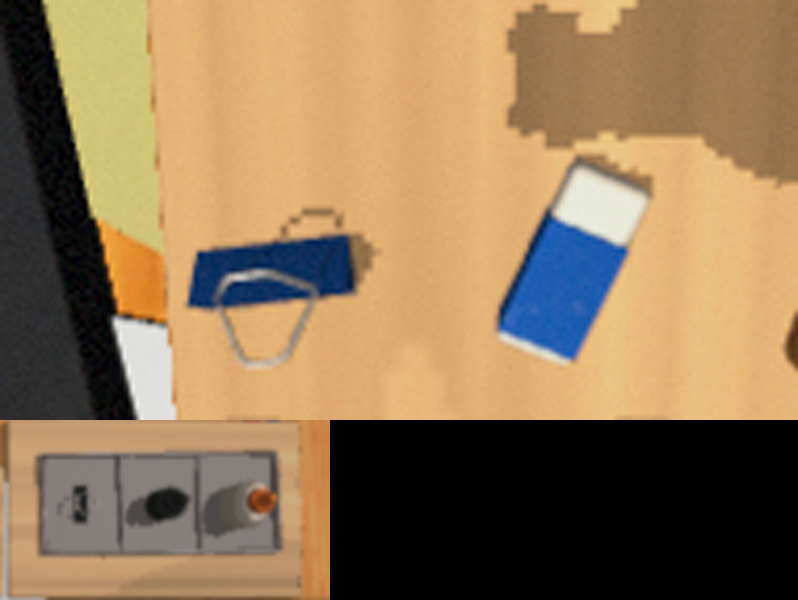

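The long tray holds the small clip, dropper and glue, each in its own compartment. Eraser top corners are (576,165),(650,192),(575,360),(499,333); large clip (199,252),(349,236),(354,292),(188,306).

```bash
python3 - <<'E'
from h import *
W=load('w10');W1=load('w1')
f=lambda u,v:(W,215+u/4.2-.4,140+v/4.2-.4); B=lambda u,v:(W1,240+u/3.6-.4,255+(v-336)/3.6-.4)
for n,pts,zs in [('er',[(576,165),(650,192),(575,360),(499,333)],(.03,)),('lc',[(199,252),(349,236),(354,292),(188,306)],(.018,.029,.04))]:
  for z in zs:
    P=np.array([onz(*f(*p),z)[:2] for p in pts]);print(n,z,P.mean(0),[(round(np.linalg.norm(P[(i+1)%4]-P[i])*1e3,1),round(np.degrees(np.arctan2(*(P[(i+1)%4]-P[i])[::-1])),1)) for i in range(4)])
print(tri(f(575,360),B(313,514)),tri(f(499,333),B(260,494)),tri(f(199,252),B(41,433)),tri(f(354,292),B(154,475)))
# long tray checks on top
T=load('t10')
print('short tray ctr compartments', [ (.482,.1935+d) for d in (-.042,.042)])
E
```

```text
er 0.03 [0.63908648 0.20215198] [(np.float64(20.2), np.float64(70.0)), (np.float64(49.0), np.float64(-20.9)), (np.float64(21.6), np.float64(-110.5)), (np.float64(48.9), np.float64(157.5))]
lc 0.018 [0.64517375 0.12230122] [(np.float64(40.6), np.float64(96.5)), (np.float64(15.8), np.float64(3.7)), (np.float64(45.4), np.float64(-84.7)), (np.float64(15.8), np.float64(165.7))]
lc 0.029 [0.64162105 0.12398458] [(np.float64(39.1), np.float64(96.5)), (np.float64(15.2), np.float64(3.7)), (np.float64(43.8), np.float64(-84.7)), (np.float64(15.3), np.float64(165.7))]
lc 0.04 [0.63806834 0.12566793] [(np.float64(37.7), np.float64(96.5)), (np.float64(14.6), np.float64(3.7)), (np.float64(42.2), np.float64(-84.7)), (np.float64(14.7), np.float64(165.7))]
[0.66484216 0.20279229 0.0316863 ] [0.65891163 0.18320035 0.02775288] [0.63968492 0.10263639 0.01788468] [0.64469554 0.1460243  0.03628413]
short tray ctr compartments [(0.482, 0.1515), (0.482, 0.23550000000000001)]
```

{"op": "move_arm", "data": {"rows": [[-0.9,1.7,0,0,0,0,0.15],[-0.9,1.7,0,0,0,0,0.15],[0,0,0,0,0,7,0.15],[0,0,2,0,0,7,0.15],[0,0,2.5,0,0,7,0.15],[0,0,2.5,0,0,0,0.15],[0,0,2.5,0,0,0,0.15],[0,0,2.5,0,0,0,0.15],[0,0,1.5,0,0,0,0.15],[0,0,1,0,0,0,0.15],[0,0,0.5,0,0,0,0.15],[0,0,0.4,0,0,0,0.15],[0,0,0.2,0,0,0,0.15],[0,0,0,0,0,0,0.15],[0,0,0,0,0,0,0.15]]}}

```text
time: 25.13
tool_pos: [0.6399, 0.2005, 0.0451]
tool_rot: [0.001, 0.183, 0.983, 0.0]
contact_force: [-0.3, -0.3, 0.1]
gripper_width: 0.58
grasp_force: 0.0
```

{"op": "move_arm", "data": {"rows": [[0,0,0.1,0,0,0,0.15],[0,0,0,0,0,0,0.15],[0,0,0,0,0,0,0.15]]}}

```text
time: 25.38
tool_pos: [0.6393, 0.2005, 0.0433]
tool_rot: [0.0, 0.183, 0.983, 0.0]
contact_force: [0.8, 0.5, 0.8]
gripper_width: 0.576
grasp_force: 0.0
```

{"op": "move_arm", "data": {"rows": [[0,0,0.25,0,0,0,0.15],[0,0,0,0,0,0,0.15],[0,0,0,0,0,0,-1],[0,0,0,0,0,0,-1],[0,0,0,0,0,0,-1],[0,0,0,0,0,0,-1],[0,0,0,0,0,0,-1],[0,0,0,0,0,0,-1],[0,0,0,0,0,0,-1]]}}

```text
time: 26.13
tool_pos: [0.6393, 0.2004, 0.0405]
tool_rot: [0.0, 0.183, 0.983, 0.0]
contact_force: [0.5, -0.7, 1.6]
gripper_width: 0.234
grasp_force: 60.1
```

{"op": "move_arm", "data": {"rows": [[0,0,-0.5,0,0,0,-1],[0,0,-1.5,0,0,0,-1],[0,0,-2.5,0,0,-7,-1],[0,0,-2.5,0,0,-7,-1],[0,0,-1,0,0,-7,-1],[2.2,0.5,0,0,0,0,-1],[2.7,0.6,0,0,0,0,-1],[2.7,0.6,0,0,0,0,-1],[2.7,0.6,0,0,0,0,-1],[2.7,0.6,0,0,0,0,-1],[2.7,0.6,0,0,0,0,-1],[0,0,0,0,0,0,-1],[0,0,0,0,0,0,-1],[0,0,0,0,0,0,-1]]}}

```text
time: 27.3
tool_pos: [0.483, 0.2356, 0.1216]
tool_rot: [0.001, 0.0, 1.0, 0.0]
contact_force: [-0.2, 0.2, -0.2]
gripper_width: 0.234
grasp_force: 59.9
```

```bash
python3 - <<'E'
from h import *
s=manip.state(); print(s['time'],s['tool_pos'],s['tool_rot'],s['contact_force'],s['gripper_width'])
W=grab('wrist','w11'); g=W['img'].astype(int)
# tray: grey vs wood classification, coarse map
S=cv2.cvtColor(W['img'],cv2.COLOR_BGR2HSV)[...,1]; V=g.max(2)
for r in range(90,300,6): print(r,''.join('@' if S[r,c]>200 and g[r,c,0]>g[r,c,2] else ('#' if V[r,c]<55 else '+' if S[r,c]<60 and V[r,c]<160 else '.') for c in range(140,440,4)))
E
```

```text
27.3 [0.48303222 0.23560701 0.12161696] [1.18357851e-03 2.92258143e-04 9.99999224e-01 2.56522890e-04] [-0.19052305  0.20413521 -0.22079256] 0.23419450698512795
90 ...........................................................................
96 ...........................................................................
102 ...........................................................................
108 ...........................................................................
114 ...........................................................................
120 ......+....................................................................
126 ...........................................................................
132 ...........................................................................
138 ...........................................................................
144 ...........................................................................
150 ........................................................+##................
156 ......+++######+++++++++++++++++++++++++++++++++++++++++++
[... 1157 characters left out ...]
+++++++++++++++++++++++++#@.@......@#+++++++................
252 ........+#++++++++++++++++++++++++###+++#@@@@@@@@@.#++####.................
258 .........+++++++++++++++++++++++++###++##@@@@.@@@@.#+++###.................
264 .................................###+++##@.@@@@@@@@#+++###.................
270 #................................###+++##@@@@@@@@@.##+++###................
276 #..............................+######+##@@@@@@@@@@#++######...............
282 ##..................#####......##########@@@@@@@@@@##########.....#####....
288 ##................#######################.@.@@@@@@@##############.########.
294 ###............##########################.@@@@@@@@@########################
```

```bash
python3 - <<'E'
from h import *
W=load('w11')
for p in [(270,183),(273,231),(374,183),(373,231),(162,170),(176,250),(300,156),(300,259)]: print(p,onz(W,*p,.03))
E
```

```text
(270, 183) [0.46053796 0.19705864 0.03      ]
(273, 231) [0.50097386 0.19735596 0.03      ]
(374, 183) [0.46057203 0.27796955 0.03      ]
(373, 231) [0.50102778 0.27937228 0.03      ]
(162, 170) [0.44991337 0.1130463  0.03      ]
(176, 250) [0.51874703 0.11362338 0.03      ]
(300, 156) [0.43958155 0.22086158 0.03      ]
(300, 259) [0.52667803 0.21891701 0.03      ]
```

{"op": "move_arm", "data": {"rows": [[0,0,2,0,0,0,-1],[0,0,2.5,0,0,0,-1],[0,0,1.5,0,0,0,-1],[0,0,0.8,0,0,0,-1],[0,0,0.4,0,0,0,-1],[0,0,0.2,0,0,0,-1],[0,0,0.1,0,0,0,-1],[0,0,0,0,0,0,-1],[0,0,0,0,0,0,-1],[0,0,0,0,0,0,-1]]}}

```text
time: 28.18
tool_pos: [0.4827, 0.2357, 0.0463]
tool_rot: [0.001, 0.0, 1.0, 0.0]
contact_force: [-0.6, 0.3, 0.1]
gripper_width: 0.232
grasp_force: 59.9
```

{"op": "move_arm", "data": {"rows": [[0,0,0.1,0,0,0,-1],[0,0,0.1,0,0,0,-1],[0,0,0.05,0,0,0,-1],[0,0,0,0,0,0,-1],[0,0,0,0,0,0,-1]]}}

```text
time: 28.6
tool_pos: [0.4823, 0.2356, 0.0434]
tool_rot: [0.0, 0.0, 1.0, 0.0]
contact_force: [-1.7, -0.1, 5.2]
gripper_width: 0.235
grasp_force: 60.6
```

{"op": "move_arm", "data": {"rows": [[0,0,0,0,0,0,-0.2],[0,0,0,0,0,0,-0.2],[0,0,0,0,0,0,-0.2],[0,0,-0.6,0,0,0,-0.2],[0,0,-2,0,0,0,-0.2],[0,0,-3,0,0,0,-0.2],[0,0,-3,0,0,0,-0.2],[0,0,-3,0,0,0,0],[-2.7,-1.9,0,0,0,0,0],[-2.7,-1.9,0,0,0,0,0],[-2.7,-1.9,0,0,0,0,0],[-2.7,-1.9,0,0,0,0,0],[-2.7,-1.9,0,0,0,0,0],[-2.5,-1.8,0,0,0,0,0],[0,0,0,0,0,0,0],[0,0,0,0,0,0,0]]}}

```text
time: 29.93
tool_pos: [0.6428, 0.1213, 0.1587]
tool_rot: [-0.0, 0.001, 1.0, 0.0]
contact_force: [-0.2, 0.7, 0.2]
gripper_width: 0.502
grasp_force: 0.0
```

```bash
python3 - <<'E'
from h import *
s=manip.state(); print(s['time'],s['tool_pos'],s['tool_rot'],s['joint_pos'],s['gripper_width'])
W=grab('wrist','w12'); hsv=cv2.cvtColor(W['img'],cv2.COLOR_BGR2HSV).astype(int)
m=((hsv[...,0]>100)&(hsv[...,0]<130)&(hsv[...,1]>150)).astype(np.uint8)
n,l,st,c=cv2.connectedComponentsWithStats(m)
for i in range(1,n):
    if st[i,4]>60:
        pts=np.argwhere(l==i)[:,::-1].astype(np.float32); r=cv2.minAreaRect(pts); b=cv2.boxPoints(r)
        for z in (.018,.029,.04):
            P=np.array([onz(W,*p,z)[:2] for p in b]); e=[P[1]-P[0],P[2]-P[1]]
            print(st[i],z,P.mean(0),[(np.linalg.norm(q)*1e3,np.degrees(np.arctan2(q[1],q[0]))) for q in e])
E
```

```text
29.9333 [0.64277949 0.12128949 0.15873484] [-2.00927978e-04  1.43266324e-03  9.99998950e-01  8.13662586e-05] [ 7.27464041e-02  1.89142854e-01  1.62100194e+00  1.97684222e-04
  1.33183656e+00 -1.49523142e+00] 0.5015152821785732
[ 445    0   36   37 1147] 0.018 [0.49011603 0.24129207] [(np.float64(29.648010201693573), np.float64(91.84542802873963)), (np.float64(27.753356314006595), np.float64(6.8768452543212115))]
[ 445    0   36   37 1147] 0.029 [0.49336043 0.23635498] [(np.float64(28.4152958707947), np.float64(91.84542802873962)), (np.float64(26.599418500774732), np.float64(6.876845254321285))]
[ 445    0   36   37 1147] 0.04 [0.49660482 0.2314179 ] [(np.float64(27.18258153989588), np.float64(91.84542802873959)), (np.float64(25.44548068754291), np.float64(6.876845254321227))]
[301 187  44  20 426] 0.018 [0.64522708 0.12317457] [(np.float64(41.80553281647053), np.float64(96.7770075109671)), (np.float64(15.441515552673026), np.float64(7.607257427384557))]
[301 187  44  20 426] 0.029 [0.64202223 0.12314861] [(np.float64(40.06732917099345), np.float64(96.77700751096714)), (np.float64(14.799483342650012), np.float64(7.607257427384596))]
[301 187  44  20 426] 0.04 [0.63881737 0.12312265] [(np.float64(38.329125525516375), np.float64(96.77700751096702)), (np.float64(14.157451132626996), np.float64(7.607257427384639))]
[310 197  25   9 134] 0.018 [0.64960323 0.12308495] [(np.float64(23.445359637331915), np.float64(97.27170646200327)), (np.float64(6.79830586902713), np.float64(7.410245535142333))]
[310 197  25   9 134] 0.029 [0.64621642 0.12306271] [(np.float64(22.47054107037238), np.float64(97.27170646200301)), (np.float64(6.515643760724617), np.float64(7.410245535142269))]
[310 197  25   9 134] 0.04 [0.64282961 0.12304048] [(np.float64(21.495722503412832), np.float64(97.27170646200302)), (np.float64(6.232981652422223), np.float64(7.410245535142573))]
```

{"op": "move_arm", "data": {"rows": [[0,0.2,0,0,0,6.9,0],[0,0,0,0,0,6.9,0],[0,0,0,0,0,6.9,0],[0,0,0,0,0,6.9,0],[0,0,0,0,0,6.9,0],[0,0,0,0,0,6.9,0],[0,0,0,0,0,6.9,0],[0,0,0.5,0,0,6.9,0],[0,0,2,0,0,6.9,0],[0,0,2,0,0,6.9,0],[0,0,1.5,0,0,6.9,0],[0,0,1.5,0,0,7.1,0],[0,0,1,0,0,0,0],[0,0,0,0,0,0,0],[0,0,0,0,0,0,0]]}}

```text
time: 31.23
tool_pos: [0.6411, 0.125, 0.0735]
tool_rot: [-0.0, 0.662, 0.75, -0.0]
contact_force: [0.0, 0.3, 0.1]
gripper_width: 0.498
grasp_force: 0.0
```

```bash
python3 - <<'E'
from h import *
s=manip.state(); print(s['time'],s['tool_pos'],s['tool_rot'],s['joint_pos'],s['gripper_width'])
W=grab('wrist','w13'); hsv=cv2.cvtColor(W['img'],cv2.COLOR_BGR2HSV).astype(int)
m=((hsv[...,0]>100)&(hsv[...,0]<130)&(hsv[...,1]>150))
print(proj(W,[.643,.123,.03]),proj(W,s['tool_pos']-[0,0,.03]))
V=hsv[...,2]
for r in range(190,310,4): print(r,''.join('@' if m[r,c] else '#' if V[r,c]<60 else '.' for c in range(220,420,3)))
E
```

```text
31.2333 [0.64114428 0.12497516 0.07353592] [-4.33314189e-04  6.61599233e-01  7.49857399e-01 -3.85023769e-04] [ 7.86378724e-02  2.79490029e-01  1.66889838e+00  9.35709486e-05
  1.19436030e+00 -4.62936547e-02] 0.49781855313820483
[323.43130687 239.91663859] [320.89303338 246.23876938]
190 ...................................................................
194 ...................................................................
198 ...................................................................
202 ...................................................................
206 ................................@@@@@@@@...........................
210 ................................@@@@@@@@...........................
214 ................................@@@@@@@@...........................
218 ................................@@@@@@@@...........................
222 ................................@@@@@@@@...........................
226 ................................@@@@@@@@...........................
230 ................................@@..@.@@...........................
234 ....................
[... 643 characters left out ...]
.#####..............@@..........#####....####.......
274 ........####....#####..........................######...####.......
278 ......########..#####...........................####..#########....
282 ....##@#######..#####...........................####..##########...
286 ....#################.......######@####@........##################@
290 ##########@#####################################.##################
294 ###############################@###@###############################
298 ###########################@#####@###@#######@#####################
302 #####################################@#############################
306 ########################@###################@####.#################
```

{"op": "move_arm", "data": {"rows": [[0.1,0.2,1,0,0,0,0],[0,0,1,0,0,0,0],[0,0,0.6,0,0,0,0],[0,0,0.4,0,0,0,0],[0,0,0.1,0,0,0,0],[0,0,0,0,0,0,0],[0,0,0,0,0,0,0],[0,0,0,0,0,0,0]]}}

```text
time: 31.95
tool_pos: [0.6443, 0.1256, 0.0433]
tool_rot: [0.0, 0.663, 0.749, 0.0]
contact_force: [-0.5, 0.4, 0.1]
gripper_width: 0.499
grasp_force: 0.0
```

{"op": "move_arm", "data": {"rows": [[0,0,0.25,0,0,0,0],[0,0,0,0,0,0,0],[0,0,0,0,0,0,-1],[0,0,0,0,0,0,-1],[0,0,0,0,0,0,-1],[0,0,0,0,0,0,-1],[0,0,0,0,0,0,-1],[0,0,0,0,0,0,-1],[0,0,0,0,0,0,-1]]}}

```text
time: 32.7
tool_pos: [0.644, 0.1256, 0.0405]
tool_rot: [0.0, 0.663, 0.749, 0.0]
contact_force: [0.1, -0.3, 1.5]
gripper_width: 0.143
grasp_force: 54.8
```

{"op": "move_arm", "data": {"rows": [[0,0,-0.5,0,0,0,-1],[0,0,-1.5,0,0,0,-1],[0,0,-2.5,0,0,-6.9,-1],[0,0,-2.5,0,0,-6.9,-1],[0,0,-1,0,0,-6.9,-1],[0,0,0,0,0,-6.9,-1],[0,0,0,0,0,-6.9,-1],[0,0,0,0,0,-6.9,-1],[0,0,0,0,0,-6.9,-1],[0,0,0,0,0,-6.9,-1],[0,0,0,0,0,-6.9,-1],[0,0,0,0,0,-6.9,-1],[0,0,0,0,0,-6.9,-1],[0,0,0,0,0,-7.1,-1]]}}

```text
time: 33.87
tool_pos: [0.6442, 0.1256, 0.1218]
tool_rot: [0.001, -0.003, 1.0, 0.0]
contact_force: [-0.7, -0.7, -0.4]
gripper_width: 0.145
grasp_force: 54.6
```

{"op": "move_arm", "data": {"rows": [[2.0,0.4,0,0,0,0,-1],[2.9,0.5,0,0,0,0,-1],[2.9,0.5,0,0,0,0,-1],[2.9,0.5,0,0,0,0,-1],[2.9,0.5,0,0,0,0,-1],[2.5,0.5,0,0,0,0,-1],[0,0,0,0,0,0,-1],[0,0,0,0,0,0,-1],[0,0,0,0,0,0,-1]]}}

```text
time: 34.62
tool_pos: [0.4839, 0.1548, 0.1217]
tool_rot: [0.001, 0.0, 1.0, 0.0]
contact_force: [0.9, -0.3, 0.6]
gripper_width: 0.141
grasp_force: 54.6
```

```bash
python3 - <<'E'
from h import *
s=manip.state(); print(s['time'],s['tool_pos'],s['tool_rot'],s['gripper_width'])
W=grab('wrist','w14'); hsv=cv2.cvtColor(W['img'],cv2.COLOR_BGR2HSV).astype(int)
m=((hsv[...,0]>100)&(hsv[...,0]<130)&(hsv[...,1]>150)); V=hsv[...,2];S=hsv[...,1]
print(proj(W,[.483,.155,.03]),proj(W,[.483,.237,.03]))
for r in range(150,310,6): print(r,''.join('@' if m[r,c] else '#' if V[r,c]<60 else '+' if S[r,c]<60 and V[r,c]<160 else 'W' if S[r,c]<60 else '.' for c in range(190,490,4)))
E
```

```text
34.6167 [0.48391309 0.15475867 0.12166376] [1.26933002e-03 3.31813386e-04 9.99999131e-01 1.27150499e-04] 0.14110155155875445
[319.91489321 209.12349336] [421.8781536  209.01914565]
150 .........................................................###############...
156 .............W...++++++++++++++++++++++++++++++++++++++++++++++++++++++#+..
162 .................+#+++++++++++++++++++++++++#+++++++++++++++++++++++++##+..
168 ..................#+++++++++++++++++++++++++#+++++++++++++++++++++++++##...
174 ..................++++++++++++++++++++++++++#+++++++++++++++++++++++++##...
180 ..................++++++++++++++++++++++++++#+++++++++++++++++++++++++#+...
186 ..................++++++++++++++++++++++++++#+++++++++++++++++++++++++#+...
192 ..................+#++++++++++++++++++++++++#+++++++++++++++++++++++++#+...
198 ..................+#++++++++++++++++++++++++#+++++++++..+++++++++++++##....
204 ..............W...+#++++++++++++++++++++++++#+++++++++@@@@@@@@.++++++#+....
210 ..............W....#++++++++++++++++++++++++++++++++++@@@@@@@@+++++++#+....
216 ..............+....#+++++++++++++++
[... 540 characters left out ...]
.....+++###+++#@@+@+@##++###+++++...........................
264 .......#...............###+++##+@@@+##++####WWWWW..........................
270 ......##..............####+++#+@@@@@+#+++###WWWW...........................
276 ++++.#@##............#######+#@@@@@@##+######WWW...........................
282 ++++#####.######.....#########@@@@@@##########W....######..................
288 #######.######################@@@@@@#######################................
294 ####.@########################.@@@@@.#@###############@#######.............
300 ##############################++@@++############################...........
306 #########@####################...@...##############################........
```

{"op": "move_arm", "data": {"rows": [[0,0,2,0,0,0,-1],[0,0,2.5,0,0,0,-1],[0,0,1.5,0,0,0,-1],[0,0,0.8,0,0,0,-1],[0,0,0.4,0,0,0,-1],[0,0,0.2,0,0,0,-1],[0,0,0.1,0,0,0,-1],[0,0,0,0,0,0,-1],[0,0,0,0,0,0,-1],[0,0,0,0,0,0,-1]]}}

```text
time: 35.5
tool_pos: [0.4836, 0.1548, 0.0462]
tool_rot: [0.001, 0.0, 1.0, 0.0]
contact_force: [-0.5, -0.3, -0.4]
gripper_width: 0.146
grasp_force: 54.6
```

{"op": "move_arm", "data": {"rows": [[0,0,0.1,0,0,0,-1],[0,0,0.1,0,0,0,-1],[0,0,0,0,0,0,-1],[0,0,0,0,0,0,-1]]}}

```text
time: 35.83
tool_pos: [0.4831, 0.1548, 0.0435]
tool_rot: [0.0, 0.0, 1.0, 0.0]
contact_force: [1.3, 0.1, 1.3]
gripper_width: 0.144
grasp_force: 54.7
```

Contact; release, retreat and look.

{"op": "move_arm", "data": {"rows": [[0,0,0,0,0,0,-0.3],[0,0,0,0,0,0,-0.3],[0,0,0,0,0,0,-0.3],[0,0,-0.6,0,0,0,-0.3],[0,0,-2,0,0,0,-0.3],[0,0,-3,0,0,0,-0.3],[0,0,-3,0,0,0,-0.3],[0,0,-3,0,0,0,0],[0,0,-3,0,0,0,0],[0,0,-3,0,0,0,0],[0,0,0,0,0,0,0],[0,0,0,0,0,0,0]]}}

```text
time: 36.83
tool_pos: [0.4842, 0.1549, 0.2224]
tool_rot: [0.003, 0.0, 1.0, 0.0]
contact_force: [0.3, -0.5, -0.9]
gripper_width: 0.495
grasp_force: 0.0
```

```bash
python3 - <<'E'
from h import *
W=grab('wrist','w15');S=grab('scene','s15')
s=manip.state();print(s['time'],s['tool_pos'],s['contact_force'])
A=cv2.resize(W['img'][130:290,220:460],None,fx=1.65,fy=1.65,interpolation=cv2.INTER_CUBIC)
B=cv2.resize(S['img'][160:330,200:480],None,fx=2.1,fy=1.9,interpolation=cv2.INTER_CUBIC)
o=np.zeros((A.shape[0]+B.shape[0],max(A.shape[1],B.shape[1]),3),np.uint8);o[:A.shape[0],:A.shape[1]]=A;o[A.shape[0]:,:B.shape[1]]=B;print(o.shape);cv2.imwrite('pics/c15.png',o)
E
```

```text
36.9333 [0.48236333 0.15461367 0.21856891] [-0.66990098  0.05910991 -0.48330686]
(587, 588, 3)
```

View pics/c15.png

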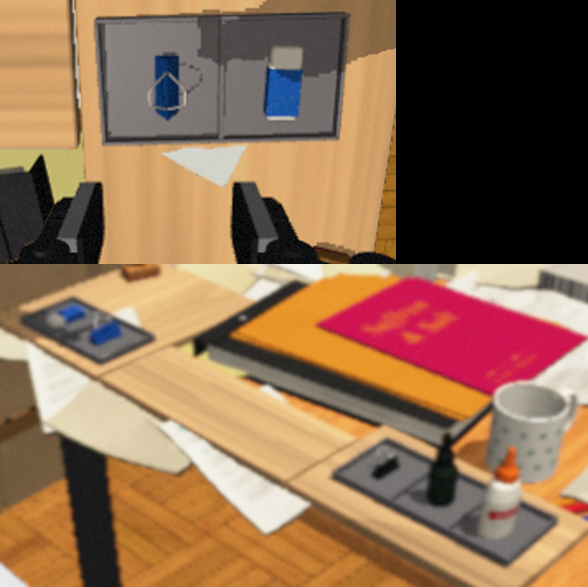

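All five stand in their own compartments: large clip at (167,85) and eraser (285,82) in the short tray; small clip (385,462), dropper (441,475) and glue (500,500) in the long one. The mug and stamp have not moved.

```bash
python3 -c "
from plant import manip
print(manip.job_done())"
```

```text
the job is handed in; nothing more can be done
None
```

The job is handed in: both kits are made up, each item upright in its own compartment, with the stamp and mug left where they were, at about 37 s of the 120 s allowed.

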